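Index the decorating wheel on by a sixth and lock it

ROBOT

A 6-joint arm with a two-finger parallel gripper is mounted at the origin on the work surface. World frame = base frame: x ahead of the robot, y to its left, z up, the work surface at z = 0. Lengths are in m, angles in degrees, forces in N, time in s.
With the tool pointing down it reaches from about 0.4 to 0.825 m from the base axis. Payload 7 kg.
Tool frame: the origin (TCP) lies on the centre line of the jaws, within the pads' length; the fingertips stand 14 mm ahead of it and the grasp point (between the pads) lies 5 mm behind it; z points along the fingers, y is the line along which they close (so a half turn about z gives the same grasp; the last joint's range is limited). The gripper opens to 88 mm and grips with 3 to 60 N. Pads are 19 mm wide; open, the fingers measure 130 mm over their backs; the gripper's body (78 mm by 193 mm) begins 47 mm behind the grasp point.
Start: joints at [-48.065, 20.546, 0.682, 0, -70.136, -16.507], TCP at [0.29, -0.61, 0.241] pointing down, gripper open.
Joint ranges: [-176.03, 176.03], [-82.01, 121.73], [-58.28, 71.71], [-173.87, 95.51], [-174.79, -0.11], [-173.66, 173.66]. Speed limits (degrees/s): [136.94, 136.94, 172.46, 180, 180, 180].

INTERFACE

Orientations are given as a 3x3 rotation matrix whose columns are the frame's x, y, z axes.
In Python, from rig import robot gives the robot as it stands. Calls block until the motion is done:
- robot.goto(position, orientation): joint-space move of the TCP to a pose.
- robot.servo_line(position, ori=None, speed=0.15): straight line of the TCP; ori=None keeps the orientation; speed is the mean speed in m/s.
- robot.movej(angles): joint-space move.
- robot.move_gripper(opening): opening from 0.0 (shut) to 1.0 (fully open); the grip force is fixed at half the most; returns when the fingers have stopped.
- robot.dwell(seconds).
- robot.ik(position, orientation): joint angles nearest the present ones, or None.
- robot.grab_frame(name): name is "side" or "top" or "wrist"; returns (picture, depth): 400x640x3 uint8, red, green, blue; 400x640 float32, m along the optical axis (not along the pixel's ray), 0 where there is no reading.
- robot.camera_info(name): a dict with "vfov" (degrees; the focal length in pixels is half the picture's height over the tangent of half this angle, whatever the lens; pixels are square), "cx", "cy" (the principal point, pixels), "view" (4x4, takes a point from world to camera coordinates); the wrist camera has in their place "T_tool_cam" (4x4, takes a point from camera to tool coordinates, whose origin is the TCP and whose axes are the flange's). Camera axes: x right, y down, z forward; pixel columns grow to the right and rows downward; lengths in m; the calibration is good to about 2 mm. A picture is of the moment at which its call begins: read the wrist's pose just before it. camera_info takes no time and is no camera call.
A pose or a line that the arm cannot do raises robot.Unreachable and nothing moves.
- robot.job_done(): hands the job in; it is judged then, once.
Readings, each from a call of its own:
- robot.read_t(): time.
- robot.read_qpos(): joint angles.
- robot.read_qvel(): joint speeds.
- robot.read_effort(): joint torques, N m.
- robot.read_position(): TCP position.
- robot.read_tcp_rot(): TCP orientation.
- robot.read_force(): force on the tool from outside, world axes, zero at the start.
- robot.read_ft_torque(): the same for the moment, N m.
- robot.read_grip_width(): opening from 0.0 (shut) to 1.0 (fully open).
- robot.read_finger_force(): force on a finger pad.
Only numpy, scipy, OpenCV 4.12 (cv2) and the standard library are available. Lean on these libraries where they do the work, as an engineer would, in place of code of your own. Each camera call takes 0.05 s, during which the arm holds its last target. There are 200 camera calls.

TASK

The bowl on the indexing decorating wheel is being marked out in sixths: turn the wheel head on by exactly four clicks from where it stands, counter-clockwise seen from above, and let it rest in its click stop. Then push the wheel's sliding lock fully home, so that its bolt holds the head there. The bowl is soft clay: do not touch it or jerk it off centre, and leave the other pots and the tool mug where they are.

Things in the scene. Friction and masses are not known exactly. Their poses are not given: they have to be found in the camera images.
- wheel_base: The indexing decorating wheel, fixed: grey cast base, 184 mm across, with a round aluminium head, 218 mm across, whose flat top is 70 mm above the bench. Origin: on the wheel's axis at bench level. From the axis its own -y axis points to the sliding lock, its +y axis to the spring roller housing (30 mm wide, 137 to 173 mm from the axis, 62 mm high).
- head (a joint): Turn of the head, rad, growing counter-clockwise seen from above; no end stops. Click stops at every multiple of 0.2618 (24 a turn, 15 degrees each), where a spring roller pulls the notched rim in. A click is got over with about 8 N at a pin; past half way the head runs on into the next stop by itself. It starts at rest in one of the stops from -0.785 to 0.785.
- pin_a (a point): Centre of the top of one of the two plain steel bat pins that stand up from the head near its rim and can be pushed with a finger: a 10 mm cylinder, 22 mm tall (top 92 mm above the bench), 88 mm from the axis, about 35 mm clear of the bowl. At head = 0 it lies on the wheel base's +x axis.
- pin_b (a point): Centre of the top of the other bat pin, just like pin_a and opposite to it (half a turn round).
- lock (a joint): Travel of the sliding lock towards the wheel's axis, m: 0 drawn right out (the bolt's tail then stands 20 mm out behind its cheeks), 0.022 fully home against its end stop (tail flush, bolt deep in a notch of the rim). Starts at 0 to 0.003 and stays where it is left; friction 3 N. The bolt enters only with the head in a click stop, else it meets a tooth about half way.
- lock_grip (a point): Centre of the top of the lock's upright knob, 96 mm above the bench: steel post 12 mm thick with a knurled cap 17 mm across (its top 11 mm), free down to 65 mm, where it stands on the bolt between two cheeks (30 mm across in all, 121 to 173 mm from the axis). 163 mm from the axis when drawn out, 141 mm when home; slides along the wheel base's y axis.
- bowl: The soft clay bowl standing loose, foot up, on the middle of the head, riding round with it: 97 mm across at the head, narrowing upwards, 53 mm tall (top 123 mm above the bench), 0.2 kg. Origin at its middle on the head's top face.
- cup_a: Bystander: dry clay cup, 80 mm diameter, 68 mm tall; origin at the centre of its underside.
- cup_b: Bystander: dry clay cup, 80 mm diameter, 68 mm tall; origin at the centre of its underside.
- vase: Bystander: clay vase, 84 mm diameter, 108 mm tall; origin at the centre of its underside.
- tool_mug: Bystander: white mug full of tools, 82 mm diameter, 165 mm to the tool tips; origin at the centre of its underside.
Things that resemble listed ones, but are neither listed nor needed, are in the scene too. Leave any orange or red look-alike of the bowl alone.

How it is judged (in metres and radians):
On the way, in this order (a step that is already met when the one before it is completed fails the run):
1. the head rests in the click stop four clicks counter-clockwise from its start, the lock still drawn out (distance of pin_a from where it was at the start of the episode between 0.0819 and 0.0939 m and value of joint head between 0.18 and 1.92 rad and velocity of joint head between -0.05 and 0.05 rad/s and value of joint lock below 0.008 m), for 0.2 s.
2. the lock is pushed fully home (value of joint lock above 0.02 m), for 0.2 s.
At the end, for the whole second after the job is handed in: The head stands at rest four clicks (60 degrees, within 4.5 degrees) counter-clockwise from where it started, the lock is home within 2 mm of its end stop (joint above 0.020), and the bowl stands within 10 mm of the wheel's axis (distance of pin_a from where it was at the start of the episode between 0.0819 and 0.0939 m and value of joint head between 0.18 and 1.92 rad and velocity of joint head between -0.05 and 0.05 rad/s and value of joint lock above 0.02 m and horizontal distance between bowl and wheel_base below 0.01 m); the robot touches nothing.
It fails at once if the robot touches the soft bowl (contact force between bowl and the fingers above 1 N or contact force between bowl and the arm above 1 N).
It fails at once if another pot or the mug is shifted by more than 20 mm (distance of any of cup_a, cup_b, vase, tool_mug from where it was at the start of the episode above 0.02 m).
It also fails if it takes over 48 s, if anything falls off the work surface, if the arm or the gripper's body presses on something with over 40 N, if the wrist force passes 120 N, or if a joint passes its speed limit or range.

## Working session

There is one attempt and no reset: what is moved stays moved. The work goes in short steps, each a Python script; the robot and the scene stay as the last script left them, time stands still between calls to the robot, and variables do not carry over. Pictures are saved under pics/ and viewed, at most 10 in all, crops included, and the job is handed in when it is done.

```bash
mkdir -p pics; ls
python3 - <<'E'
from rig import robot
import cv2,numpy as np
for n in("top","side"):
    p,d=robot.grab_frame(n); cv2.imwrite(f"pics/{n}0.png",p[:,:,::-1]); np.savez(f"{n}0.npz",p=p,d=d)
    print(n,robot.camera_info(n),(d>0).mean())
print(robot.camera_info("wrist"),robot.read_t(),robot.read_tcp_rot())
E
```

```text
pics
top {'vfov': 44.90368046232616, 'cx': 317.1509434900459, 'cy': 203.0331790488701, 'view': array([[ 0.00595577, -0.99986062,  0.01559719, -0.04894029],
       [-0.98715979, -0.00836847, -0.15951653,  0.56291626],
       [ 0.15962482, -0.01444687, -0.98707204,  1.43229148],
       [ 0.        ,  0.        ,  0.        ,  1.        ]])} 0.99602734375
side {'vfov': 50.989523411205255, 'cx': 317.4419767329995, 'cy': 203.69273484202736, 'view': array([[-0.95404339, -0.29922123, -0.01636679,  0.51973664],
       [-0.21912347,  0.73383002, -0.64302286,  0.22031744],
       [ 0.20441653, -0.60988536, -0.76567207,  1.17851497],
       [ 0.        ,  0.        ,  0.        ,  1.        ]])} 0.995984375
{'vfov': 70.24163538851089, 'cx': 322.7552817469684, 'cy': 200.25037771907287, 'T_tool_cam': array([[-7.20712190e-04, -9.58006330e-01, -2.86746144e-01,
         7.82831325e-02],
       [ 9.99999580e-01, -5.27961790e-04, -7.49517138e-04,
        -1.36651077e-04],
       [ 5.66651155e-04, -2.86746564e-01,  9.58006308e-01,
        -1.45030960e-01],
       [ 0.00000000e+00,  0.00000000e+00,  0.00000000e+00,
         1.00000000e+00]])} 0.1 [[-9.03166065e-01 -4.29290551e-01 -8.25700955e-04]
 [-4.29291308e-01  9.03165112e-01  1.32393709e-03]
 [ 1.77390613e-04  1.55020130e-03 -9.99998783e-01]]
```

View pics/top0.png

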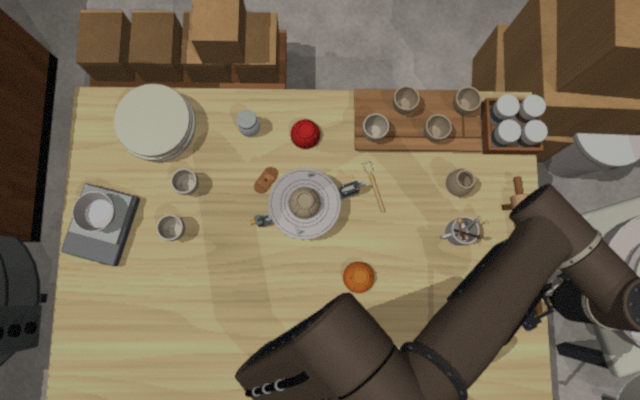

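View pics/side0.png

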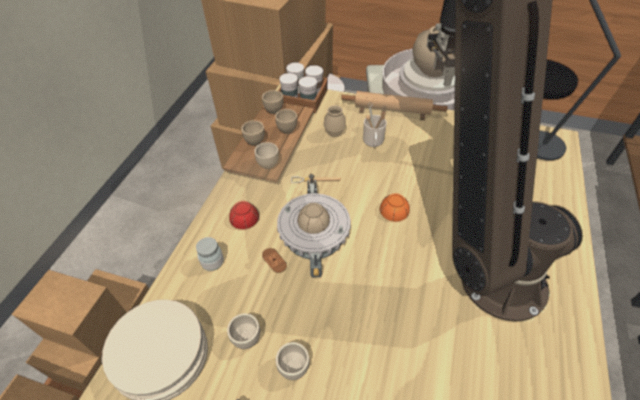

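The top view shows the wheel head at about (305,204), with fixtures at (262,221) and (349,188). The side view shows the head at (314,222), with fixtures at (312,185) and (316,265). Next I'll zoom in and convert these to points.

```bash
cat > h.py <<'E'
import numpy as np,cv2
def cam(robot,n,Rt=None):
    c=robot.camera_info(n); f=200/np.tan(np.radians(c['vfov']/2))
    if n=='wrist':
        R,t=Rt; T=np.eye(4);T[:3,:3]=R;T[:3,3]=t; W=T@c['T_tool_cam']
    else: W=np.linalg.inv(c['view'])
    return f,c['cx'],c['cy'],W
def ray(C,u,v):
    f,cx,cy,W=C; return W[:3,3],W[:3,:3]@np.array([(u-cx)/f,(v-cy)/f,1.])
def onz(C,u,v,z):
    o,d=ray(C,u,v); return o+d*(z-o[2])/d[2]
def cloud(C,d):
    f,cx,cy,W=C; v,u=np.indices(d.shape); P=np.stack([(u-cx)/f*d,(v-cy)/f*d,d],-1)
    return P@W[:3,:3].T+W[:3,3]
def tri(r1,r2):
    (o1,d1),(o2,d2)=r1,r2; A=np.stack([d1,-d2],1); s=np.linalg.lstsq(A,o2-o1,rcond=None)[0]
    a,b=o1+d1*s[0],o2+d2*s[1]; return (a+b)/2,np.linalg.norm(a-b)
E
python3 - <<'E'
from rig import robot
from h import *
im=[]
for n,(u,v) in(("top",(305,204)),("side",(314,222))):
    z=np.load(n+"0.npz"); p=z['p']; C=cam(robot,n); P=cloud(C,z['d'])
    print(n,onz(C,u,v,.07))
    im.append(cv2.resize(p[v-60:v+60,u-70:u+70,::-1],None,fx=5,fy=5,interpolation=cv2.INTER_CUBIC)[:, :])
    c=onz(C,u,v,.07); r=np.hypot(P[...,0]-c[0],P[...,1]-c[1])
    m=(abs(P[...,2]-.07)<.005)&(r<.13)
    vv,uu=np.nonzero(m); (ex,ey),ax,a=cv2.fitEllipse(cv2.convexHull(np.stack([uu,vv],1).astype(np.int32)))
    print("ellipse",ex,ey,ax, onz(C,ex,ey,.07), "z top median",np.median(P[...,2][m]), "bowl max z",P[...,2][r<.03].max())
    q=P[m][:,:2].astype(np.float32); print("circle",cv2.minEnclosingCircle(q))
    c=np.array(cv2.minEnclosingCircle(q)[0]); r=np.hypot(P[...,0]-c[0],P[...,1]-c[1])
    m=(P[...,2]>.035)&(P[...,2]<.12)&(r>.118)&(r<.19)
    k,l,s,ce=cv2.connectedComponentsWithStats(m.astype(np.uint8))
    for i in range(1,k):
        Q=P[l==i]; 
        if len(Q)>8: print(n,ce[i],s[i][4],Q.mean(0).round(3),"maxz",Q[:,2].max().round(3), "ang",np.degrees(np.arctan2(*(Q.mean(0)[:2]-c)[::-1])).round(1))
    cv2.imwrite(f"pics/{n}z.png",im[-1])
E
```

```text
top [ 0.55605698 -0.00808266  0.07      ]
ellipse 304.4564514160156 203.67831420898438 (69.36369323730469, 81.49684143066406) [ 0.55702058 -0.00644252  0.07      ] z top median 0.0697944031953357 bowl max z 0.13152005254762766
circle ((0.5623935461044312, -0.004242204129695892), 0.12812145054340363)
top [351.04524887 187.95927602] 221 [ 0.607 -0.147  0.064] maxz 0.102 ang -72.5
top [259.28244275 220.1221374 ] 131 [0.507 0.129 0.061] maxz 0.072 ang 112.5
side [5.54151695e-01 2.22804147e-04 7.00000000e-02]
ellipse 313.6415710449219 223.7819061279297 (65.75495147705078, 71.78209686279297) [0.55315254 0.00681658 0.07      ] z top median 0.0703425688790712 bowl max z 0.12748150539547587
circle ((0.5482817888259888, -0.0006467476487159729), 0.12792068719863892)
side [311.48734177 184.39240506] 158 [ 0.608 -0.143  0.068] maxz 0.101 ang -67.1
side [315.61437908 266.39869281] 153 [0.506 0.137 0.058] maxz 0.068 ang 107.0
```

View pics/topz.png

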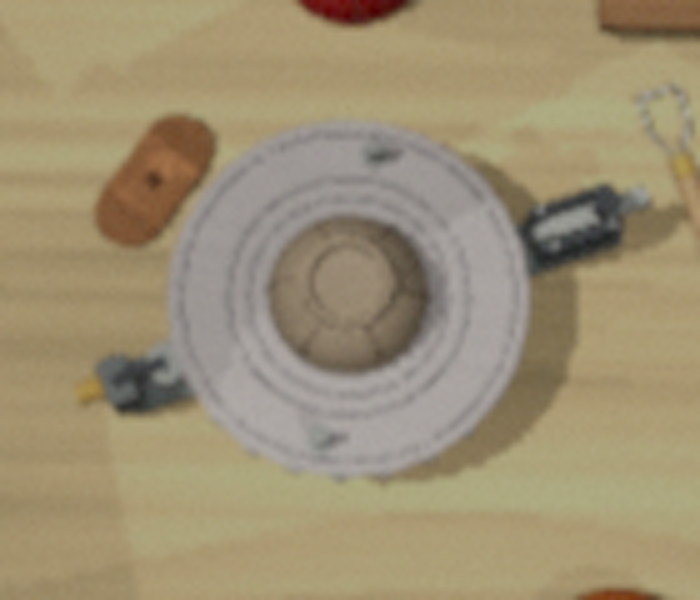

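View pics/sidez.png

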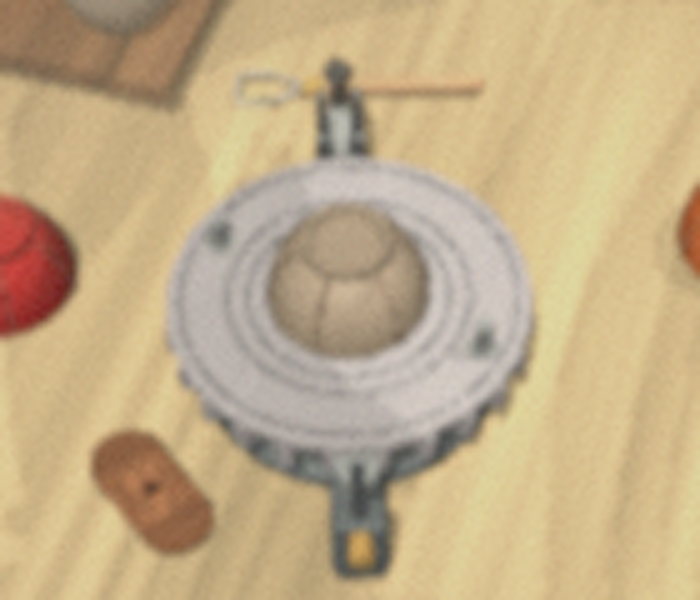

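The top crop shows pins at about (311,174) and (299,231) in full-frame pixels. The lock, with two cheeks and a tall knob (z about 0.10), is at (351,188), and the roller housing is at (259,220). So base yaw is about 19°, and the far pin is pin_a, with the head at about -30°. I'll take closer wrist views now.

Run:
```python
from rig import robot
from h import *
R=np.array([[-1,0,0],[0,1,0],[0,0,-1.]])
p=robot.read_position(); robot.servo_line([p[0],p[1],.34],speed=.2)
for i,pos in enumerate([[.50,-.06,.36],[.58,-.06,.30]]):
    robot.goto(pos,R); robot.dwell(.3)
    Rt=(np.array(robot.read_tcp_rot()),np.array(robot.read_position()))
    p,d=robot.grab_frame("wrist"); np.savez(f"w{i}.npz",p=p,d=d,R=Rt[0],t=Rt[1]); cv2.imwrite(f"pics/w{i}.png",p[:,:,::-1])
    C=cam(robot,"wrist",Rt); P=cloud(C,d); print(Rt[1],robot.read_t(),(d>0).mean())
    z=P[...,2]
    m=(abs(z-.07)<.004)&(np.hypot(P[...,0]-.555,P[...,1])<.12)
    q=P[m][:,:2]; print("head z",np.median(z[m])); 
    A=np.c_[cv2.convexHull(q.astype(np.float32))[:,0],]; M=np.c_[2*A,np.ones(len(A))]; s=np.linalg.lstsq(M,(A**2).sum(1),rcond=None)[0]; c=s[:2]; print("centre",c,"r",np.sqrt(s[2]+c@c))
    r=np.hypot(P[...,0]-c[0],P[...,1]-c[1])
    for nm,mm in(("pin",(z>.082)&(z<.105)&(r>.07)&(r<.105)),("knob",(z>.086)&(z<.11)&(r>.12)&(r<.19)),("bowl",(z>.11)&(r<.06)&(z<.14))):
        k,l,st,ce=cv2.connectedComponentsWithStats(mm.astype(np.uint8))
        for j in range(1,k):
            Q=P[l==j]
            if len(Q)>15:
                e=np.median(Q,0); print(nm,ce[j].round(1),st[j][4],e.round(4),"r",np.hypot(*(e[:2]-c)).round(4),"ang",np.degrees(np.arctan2(*(e[:2]-c)[::-1])).round(2),"zmax",Q[:,2].max().round(3))
```

```text
[ 0.500029   -0.06032912  0.35994338] 3.2083 0.99626953125
head z 0.0710198861020721
centre [ 0.55918372 -0.00270121] r 0.10996144754735222
pin [371.3 151.6] 44 [0.4728 0.0087 0.0923] r 0.0871 ang 172.46 zmax 0.094
pin [347.4 258.6] 42 [ 0.6441 -0.0216  0.0921] r 0.087 ang -12.55 zmax 0.095
knob [261.2 242.2] 108 [ 0.6128 -0.158   0.096 ] r 0.1643 ang -70.97 zmax 0.098
bowl [360.5 212.3] 1624 [ 0.5559 -0.0067  0.1175] r 0.0051 ang -129.57 zmax 0.127
[ 0.57984164 -0.05995845  0.30133302] 4.0417 0.995859375
head z 0.0709906624286617
centre [ 0.55807295 -0.00181609] r 0.11063855354165664
pin [382.5  89. ] 72 [0.4732 0.0088 0.0926] r 0.0855 ang 172.88 zmax 0.094
pin [352.1 225.9] 58 [ 0.6438 -0.0214  0.0924] r 0.088 ang -12.89 zmax 0.095
knob [247.8 205.1] 158 [ 0.6136 -0.1574  0.0959] r 0.1652 ang -70.36 zmax 0.099
bowl [368.9 164.4] 2570 [ 0.5569 -0.0068  0.1175] r 0.0051 ang -102.81 zmax 0.126
```

View pics/w0.png

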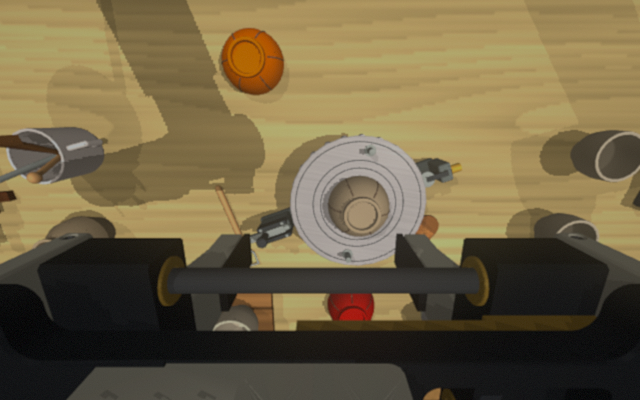

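View pics/w1.png

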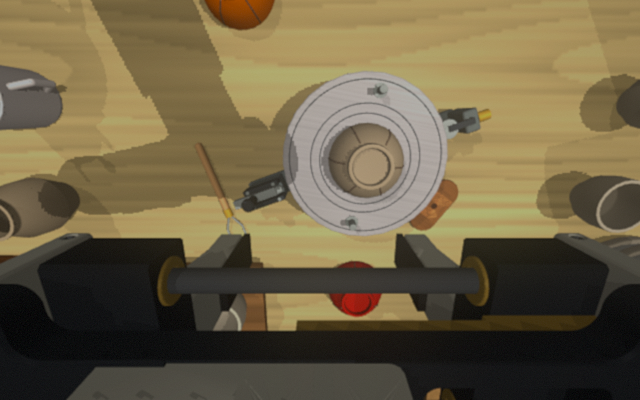

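Both wrist views agree. The midpoint of the pins is (0.5585,-0.0064). pin_a is at -10.0° and z 0.092, at radius about 0.087. The knob is at z 0.096, radius 0.161, angle -70.1°, so yaw is about 19.9° and the head is at -30°. I'll straddle pin_a and carry it through 60°.

```bash
cat >> h.py <<'E'
CEN=np.array([.5585,-.0064])
def pose(th,z,r=.0875):
    c,s=np.cos(np.radians(th)),np.sin(np.radians(th))
    return [CEN[0]+r*c,CEN[1]+r*s,z],np.array([[-c,-s,0],[-s,c,0],[0,0,-1.]])
E
python3 - <<'E'
from rig import robot
from h import *
robot.move_gripper(.22)
robot.goto(*pose(-10,.16)); 
for th in range(-10,51,10): assert robot.ik(*pose(th,.093)) is not None
f0=np.array(robot.read_force())
p,R=pose(-10,.093); robot.servo_line(p,R,speed=.06)
print(robot.read_position(),np.array(robot.read_force())-f0,robot.read_t())
F=np.array(robot.read_force())-f0
if np.linalg.norm(F)<5:
    for th in range(-5,51,5):
        p,R=pose(th,.093); robot.servo_line(p,R,speed=.03); print(th,(np.array(robot.read_force())-f0).round(1))
    robot.dwell(.5); print(robot.read_t(),robot.read_position(),(np.array(robot.read_force())-f0).round(1))
E
```

```text
[ 0.64498379 -0.02153794  0.09347662] [-0.17429054  0.34465089 -1.27897174] 7.2
-5 [-0.3 -4.   1.2]
0 [ 0.  -1.2 -1. ]
5 [-0.4  0.1  0.1]
10 [ 0.9 -3.9 -1.9]
15 [-0.4  0.5 -0.7]
20 [ 0.1  0.8 -1.3]
25 [ 1.9 -3.8 -0.7]
30 [-0.4  0.6 -0.3]
35 [ 0.7  0.7 -0.9]
40 [ 2.7 -2.4 -1.7]
45 [-0.3  0.3 -0.6]
50 [ 0.2  0.6 -0. ]
12.6 [0.61474755 0.06057447 0.09300164] [-0.4 -0.  -0.8]
```

The force trace shows four clicks. I'll lift off and check with the camera.

```bash
cat > chk.py <<'E'
from rig import robot
from h import *
def check(name):
    R=np.array([[-1,0,0],[0,1,0],[0,0,-1.]])
    robot.goto([.55,-.06,.30],R); robot.dwell(.3)
    Rt=(np.array(robot.read_tcp_rot()),np.array(robot.read_position()))
    p,d=robot.grab_frame("wrist"); cv2.imwrite(f"pics/{name}.png",p[:,:,::-1])
    P=cloud(cam(robot,"wrist",Rt),d); z=P[...,2]; v=P[...,:2]-CEN; r=np.hypot(v[...,0],v[...,1])
    for nm,mm in(("pin",(z>.082)&(z<.105)&(r>.07)&(r<.105)),("knob",(z>.088)&(z<.11)&(r>.12)&(r<.19)),("bowltop",(z>.119)&(r<.06)&(z<.128))):
        k,l,st,ce=cv2.connectedComponentsWithStats(mm.astype(np.uint8))
        for j in range(1,k):
            if st[j][4]>15:
                e=np.median(P[l==j],0); w=e[:2]-CEN; print(nm,ce[j].round(1),st[j][4],e.round(4),"r",np.hypot(*w).round(4),"ang",np.degrees(np.arctan2(w[1],w[0])).round(2))
    print(robot.read_t())
E
python3 - <<'E'
from chk import *
p,R=pose(50,.16); robot.servo_line(p,R,speed=.1)
check("c1")
E
```

```text
pin [312.4 141.6] 53 [ 0.5028 -0.0732  0.0928] r 0.087 ang -129.8
pin [413.4 227. ] 64 [0.6144 0.0607 0.0922] r 0.0873 ang 50.24
knob [248.7 227.6] 156 [ 0.6135 -0.1575  0.0959] r 0.1608 ang -69.99
bowltop [369.5 193. ] 648 [ 0.5597 -0.0051  0.1236] r 0.0018 ang 48.61
14.5667
```

View pics/c1.png

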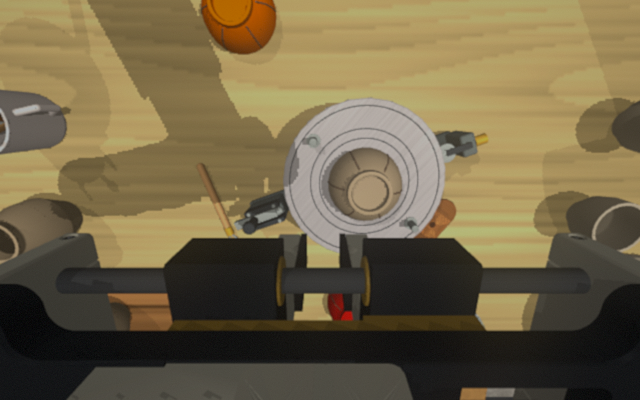

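The pins turned from -10.0° to 50.2°, visible at (413,227) and (312,142). The bowl is about 2 mm off the axis and the knob hasn't moved. Next I'll push the knob inward with closed fingers, stopping on force.

Run:
```python
from chk import *
robot.move_gripper(0)
A=-70.1
for r in(.2,.15): print(robot.ik(*pose(A,.093,r)) is not None)
robot.goto(*pose(A,.16,.2)); robot.dwell(.2); f0=np.array(robot.read_force())
p,R=pose(A,.093,.2); robot.servo_line(p,R,speed=.08); print(robot.read_position(),(np.array(robot.read_force())-f0).round(1))
u=-np.array([np.cos(np.radians(A)),np.sin(np.radians(A))]); r=.2
while r>.150:
    r-=.002 if r>.165 else .001
    p,R=pose(A,.093,r); robot.servo_line(p,R,speed=.03)
    f=np.array(robot.read_force())-f0; fp=-f[:2]@u; print(round(r,4),fp.round(1),f[2].round(1))
    if fp>14 or abs(f[2])>15: break
print(robot.read_position(),robot.read_t())
p,R=pose(A,.093,.2); robot.servo_line(p,R,speed=.08)
p,R=pose(A,.2,.2); robot.servo_line(p,R,speed=.12)
check("c2")
```

```text
True
True
[ 0.62702244 -0.19453476  0.09352428] [-0.3 -0.9 -0.3]
0.198 0.7 0.0
0.196 0.2 0.5
0.194 -0.0 -0.2
0.192 0.0 -0.3
0.19 0.1 0.1
0.188 0.8 -1.3
0.186 0.5 -0.6
0.184 0.9 0.4
0.182 0.1 -0.7
0.18 1.6 -0.2
0.178 1.8 -0.0
0.176 1.6 0.4
0.174 2.4 -0.4
0.172 1.7 -0.7
0.17 1.9 -0.2
0.168 2.6 -0.8
0.166 1.3 -0.1
0.164 2.0 0.3
0.163 3.1 0.5
0.162 1.9 -0.1
0.161 1.8 -0.8
0.16 2.3 -0.2
0.159 3.7 -0.8
0.158 6.7 -1.0
0.157 10.5 -2.5
0.156 14.3 -3.0
[ 0.61236324 -0.15508     0.09333338] 23.7417
pin [313.2 141.5] 55 [ 0.5022 -0.0729  0.0927] r 0.0872 ang -130.24
pin [414.1 226.6] 64 [0.6142 0.0602 0.0922] r 0.0869 ang 50.09
knob [264.6 222.3] 153 [ 0.606  -0.1377  0.0961] r 0.1396 ang -70.13
bowltop [370.3 192.7] 652 [ 0.5592 -0.005   0.1236] r 0.0015 ang 62.78
26.7583
```

The knob moved 21 mm to radius 0.140, with firm end-stop contact at 14 N. The head is at 50.1°, the bowl is centred and the arm is clear, so I'm handing in.

```bash
python3 -c "
from rig import robot
print(robot.job_done())"
```

```text
the job is handed in; nothing more can be done
None
```

I turned the wheel head four clicks counter-clockwise (measured 60°) and pushed the lock home to its end stop (about 21 mm of knob travel); the bowl stands about 2 mm from the axis, and the job is handed in, though the hand-in returned no verdict.

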